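# Restock a spring-latched spice caddy

### The job

Restock the grey spice caddy: press its red release button so that the sprung tray pops out, draw the older jar standing in it forward against the tray's front panel, and stand the matching new green-labelled jar from the bench upright behind it. Then push the tray gently home, without slamming it, until it clicks and stays shut. Do not knock any jar over, and leave the other spice jar where it is.

Things in the scene. Friction and masses are not known exactly. Their poses are not given: they have to be found in the camera images.
- caddy: Grey metal caddy, fixed to the bench, 185 (x) x 132 (y) x 132 mm high. Origin on the bench, under the middle of the outer face of the closed front panel; its x axis points level into the caddy, away from the robot, y left, z up. Wooden front panel x = 0 to 10 mm when shut, housing x = 16 to 185 mm. The tray slides out along -x.
- tray (a joint): How far the tray is out, m: 0 shut and latched, 0.13 fully out. A spring drives it out (4 N shut, 2.6 N out; pops out in 1 to 1.5 s). Over the last 22 mm the latch ramp adds some 6 N (peaks of 12 N if pushed fast), then clicks just past 0; to be sure push on to the hard stop at -0.005 (15 N or more). Let go, it returns to 0 and stays, or, if it has not clicked, pops out again.
- release (a joint): How far the red button is pressed down, m: 0 up, 0.012 fully down. Sprung, 1.6 N at first to 4 N fully down; the tray is let go at about 0.006, so press fully. It dips by itself and jumps back up as the tray clicks home.
- button_top (a point): Centre of the top face of the red release button, 44 (x) x 36 (y) mm, 14 mm above the roof, near the left side of the caddy; press straight down.
- tray_floor (a point): Point on the tray, at its inner floor height (12 mm over the bench), in the plane of the front panel's outer face, mid-width; axes as the caddy's. From here the jar compartment is x = 10 to 124 mm, y = -31 to 31 mm, with side walls 22 mm and a backstop 28 mm high. Two jars fit, one behind the other: axes at about x = 36 mm and 94 mm.
- panel_top (a point): Middle of the top edge of the tray's front panel on its outer face, 126 mm over the bench; moves with the tray. The panel is flat, 128 mm wide, 118 mm high, no handle; push it along the caddy's +x, for instance 40 mm below this edge.
- old_jar_mid (a point): Centre, half-way up, of the older spice jar: green label, black cap, 45 mm across, 105 mm tall, 0.11 kg. It stands in the rear half of the tray, hidden until the tray is out. The cap is the top 20 mm.
- new_jar_mid (a point): Centre, half-way up, of the new spice jar, the same as the older one (green label, black cap, 45 mm across, 105 mm tall, 0.11 kg), standing on the bench left or right of the caddy.
- other_jar_mid (a point): Centre, half-way up, of another spice jar (brown label, dark brown cap, 44 mm across, 96 mm tall) on the bench on the other side; it stays where it is.
Not all that is in view belongs to the job. Leave any blue look-alike of the part that bears new_jar_mid alone. What is shaped like the caddy but pink is not meant.

How it is judged (in metres and radians):
On the way, in this order (a step that is already met when the one before it is completed fails the run):
1. the release is pressed and the tray has popped out (value of joint tray above 0.12 m), for 0.2 s.
2. the older jar stands at the front of the tray (x of old_jar_mid in the frame of tray_floor below 0.052 m and angle between old_jar_mid's own z axis and vertical below 0.15 rad and value of joint tray above 0.09 m), for 0.2 s.
3. the new jar stands behind the older one in the tray (x of new_jar_mid in the frame of tray_floor between 0.07 and 0.112 m and y of new_jar_mid in the frame of tray_floor between -0.02 and 0.02 m and z of new_jar_mid in the frame of tray_floor below 0.06 m and x of old_jar_mid in the frame of tray_floor below 0.056 m and angle between new_jar_mid's own z axis and vertical below 0.15 rad and contact force between the fingers and new_jar below 0.2 N), for 0.2 s.
At the end, for the whole second after the job is handed in: The tray is shut and latched (within 3 mm of home, button up, at rest); the older jar stands in its front place (axis within 56 mm of the panel's outer face) and the new jar behind it (axis 70 to 112 mm), both on the tray floor and upright within about 8 degrees (value of joint each of tray, release below 0.003 m and x of old_jar_mid in the frame of tray_floor between 0.025 and 0.056 m and x of new_jar_mid in the frame of tray_floor between 0.07 and 0.112 m and y of old_jar_mid in the frame of tray_floor between -0.02 and 0.02 m and y of new_jar_mid in the frame of tray_floor between -0.02 and 0.02 m and z of each of old_jar_mid, new_jar_mid in the frame of tray_floor below 0.06 m and angle between each of old_jar_mid, new_jar_mid's own z axis and vertical below 0.15 rad and velocity of joint tray between -0.01 and 0.01 m/s); the robot touches nothing.
It fails at once if a jar is knocked over (angle between any of old_jar_mid, new_jar_mid, other_jar_mid's own z axis and vertical above 0.7 rad).
It fails at once if the other spice jar is moved by more than 30 mm (distance of other_jar_mid from where it was at the start of the episode above 0.03 m).
It fails at once if the tray is slammed in (faster than 0.5 m/s) (velocity of joint tray below -0.5 m/s).
It also fails if it takes over 72 s, if anything falls off the work surface, if the arm or the gripper's body presses on something with over 40 N, if the wrist force passes 120 N, or if a joint passes its speed limit or range.

### The arm

A 6-joint arm with a two-finger parallel gripper is mounted at the origin on a cart in front of the work surface, level with it; the furniture and walls round the work are solid. World frame = base frame: x ahead of the robot, y to its left, z up, the work surface at z = 0. Lengths are in mm, angles in rad, forces in N, time in s.
With the tool pointing down it reaches from about 350 to 875 mm from the base axis. Payload 4.2 kg.
Tool frame: the origin (TCP) lies at the very end of the fingers, on their centre line; the grasp point (between the pads) lies 19 mm behind it (arm.grip_point_offset is the distance from the TCP to the grasp point, in mm); z points along the fingers, y is the direction in which the jaws open and shut (so a half turn about z gives the same grasp; the last joint's range is limited). The gripper opens to 85 mm and grips with 20 to 120 N. Pads are 22 mm wide; open, the fingers measure 114 mm over their backs; the gripper's body (76 mm by 85 mm) begins 54 mm behind the grasp point. The pads swing forward as they close: fully open they stand 13 mm farther back than shut.
Start: joints at [1.597, 0.385, 0.008, 0, -1.194, -0.259], TCP at [144.158, 608.126, 231.312] pointing down, gripper open.
Joint ranges: [-3.14, 3.14], [-1.21, 2.06], [-1.07, 1.41], [-3.16, 2.05], [-2.99, -0.16], [-3.1, 3.1]. Speed limits (rad/s): [2.79, 2.79, 3.14, 3.14, 3.14, 3.14].

### API

Orientations are given as a unit quaternion [x, y, z, w].
In Python, from bench import arm gives the robot as it stands.
- The arm moves only by the tool drive_tool, never from a script. Its argument "steps" is a list of rows, each a list of 5 numbers: the shift along the tool's x, y, z in m, then the turn about the tool's z in degrees, then the finger opening in m, from 0 to 0.0854. A call has 1 to 20 rows; each row shifts and turns the commanded pose from where the row before left it, along the tool's axes as they then stand; what a row does not reach is not made up. A row lasts 1/10 s, in which the tool goes at most 50 mm and 8.59 degrees, less where a joint would pass 70% of its speed; a pose out of reach is approached as far as the arm can. A call is refused whole if a number of a shift passes 0.05 or a number of a turn 8.59, either way. A call with a gripper value outside its range is refused whole. The fingers move at their own pace and stop on an object; the grip force is fixed at half the most. Time passes only in rows, so rows that do not move let the fingers close. It gives the time, the measured TCP pose, the force and the opening at its end, in the units of the state.
- arm.read_state(): the state, without advancing time (a new reading comes with each control period).
- arm.get_image(name): name is "side" or "top"; returns (picture, depth): 400x640x3 uint8, blue, green, red; 400x640 float32, mm along the optical axis (not along the pixel's ray), 0 where there is no reading.
- arm.camera_params(name): a dict with "K" (3x3 intrinsics, pixels), "world_to_cam" (4x4, takes a point from world to camera coordinates). Camera axes: x right, y up, looking along -z (the intrinsics and any distortion apply to the point x, -y, -z); pixel columns grow to the right and rows downward; lengths in mm; the calibration is good to about 2 mm. A picture is of the moment at which its call begins. camera_params takes no time and is no camera call.
- arm.job_done(): hands the job in, once; it reports no verdict.
The state is a dict: "clock": time; "joints": joint angles; "joint_vel": joint speeds; "joint_efforts": joint torques, N m; "position": TCP position; "ee_rot": TCP orientation; "contact_force": force on the tool from outside, world axes, zero at the start; "wrist_torque": the same for the moment, N m; "gripper_width": finger opening in mm.
Only numpy, scipy, OpenCV 4.12 (cv2) and the standard library are available. Lean on these libraries where they do the work, as an engineer would, in place of code of your own. Each camera call takes 0.05 s, during which the arm holds its last target.

## Working session

There is one attempt and no reset: what is moved stays moved. The work goes in short steps, Python scripts to look and compute and a tool call to move; the robot and the scene stay as the last step left them, time stands still between calls to the robot, and variables do not carry over. Pictures are saved under pics/ and viewed, and the job is handed in when it is done.

Besides the shell and the picture viewer there is one more tool, called in YAML: its name, and indented under it one key for each argument. drive_tool: Moves the arm, as the interface text tells. Its arguments: {"type":"object","properties":{"steps":{"type":"array"}},"required":["steps"]}

```bash
mkdir -p pics; cat > h.py <<'E'
import numpy as np, cv2
from bench import arm
def snap(n,f):
    im,d=arm.get_image(n); cv2.imwrite('pics/'+f+'.png',im); np.save('pics/'+f+'.npy',d); return im,d
def px(n,f,u,v,r=2):
    p=arm.camera_params(n);K=np.array(p['K']);T=np.linalg.inv(np.array(p['world_to_cam']))
    d=np.load('pics/'+f+'.npy')[v-r:v+r+1,u-r:u+r+1]; d=d[d>0]
    if len(d)==0: return None
    d=np.median(d)
    c=[(u-K[0,2])/K[0,0]*d,-(v-K[1,2])/K[1,1]*d,-d,1]
    return (T@c)[:3].round(1)
def ray(n,u,v):
    p=arm.camera_params(n);K=np.array(p['K']);T=np.linalg.inv(np.array(p['world_to_cam']))
    return T[:3,3],T[:3,:3]@np.array([(u-K[0,2])/K[0,0],-(v-K[1,2])/K[1,1],-1])
def atz(n,u,v,z):
    o,d=ray(n,u,v); return (o+d*(z-o[2])/d[2]).round(1)
def tri(a,b):
    o1,d1=ray(*a);o2,d2=ray(*b);A=np.c_[d1,-d2];s=np.linalg.lstsq(A,o2-o1,rcond=None)[0]
    return ((o1+d1*s[0]+o2+d2*s[1])/2).round(1),np.linalg.norm(o1+d1*s[0]-o2-d2*s[1]).round(1)
E
python3 - <<'E'
from h import *
snap('side','s0');snap('top','t0')
for n in('side','top'):
    p=arm.camera_params(n);print(p, np.linalg.inv(p['world_to_cam'])[:3,3])
print(arm.read_state(),arm.grip_point_offset)
E
```

```text
{'K': array([[421.16636173,   0.        , 323.20457668],
       [  0.        , 421.16636173, 193.04735141],
       [  0.        ,   0.        ,   1.        ]]), 'world_to_cam': array([[-4.21494691e-01, -9.06728572e-01,  1.36206576e-02,
         2.65173883e+02],
       [ 7.09983229e-01, -3.20618578e-01,  6.26998837e-01,
        -4.73343888e+02],
       [-5.64150724e-01,  2.73947120e-01,  7.78901108e-01,
        -7.75958909e+02],
       [ 0.00000000e+00,  0.00000000e+00,  0.00000000e+00,
         1.00000000e+00]])} [ 10.07782546 301.24959988 897.56947846]
{'K': array([[516.8364522 ,   0.        , 319.90291648],
       [  0.        , 516.8364522 , 199.69244253],
       [  0.        ,   0.        ,   1.        ]]), 'world_to_cam': array([[-3.07396625e-03, -9.99987692e-01,  3.89430115e-03,
         1.32820868e+01],
       [ 9.95983647e-01, -2.71313612e-03,  8.94942062e-02,
        -5.72682877e+02],
       [-8.94825390e-02,  4.15376244e-03,  9.95979729e-01,
        -1.67023554e+03],
       [ 0.00000000e+00,  0.00000000e+00,  0.00000000e+00,
         1.00000000e+00]])} [ 420.96669281   18.66591833 1714.72081521]
{'clock': 0.1, 'joints': array([ 1.59661071e+00,  3.85464997e-01,  6.76542726e-03, -4.06229613e-04,
       -1.19403757e+00, -2.58627734e-01]), 'joint_vel': array([ 0.00028721, -0.0012363 ,  0.00461568,  0.00139667, -0.00031548,
        0.00037004]), 'joint_efforts': array([-7.65693403e-04, -3.93319452e+01,  1.88928545e+01,  4.19801071e+00,
       -2.62125992e-03,  5.79714751e-06]), 'position': array([144.0516883 , 607.629518  , 230.34526389]), 'ee_rot': array([ 9.93223202e-01, -1.16218305e-01, -4.93423693e-05,  9.87370346e-04]), 'contact_force': array([-1.11389606,  0.94320128, -0.41521771]), 'wrist_torque': array([ 0.02544299, -0.00847497, -0.00618266]), 'gripper_width': 85.76675001944712} 18.700000000000003
```

View pics/s0.png

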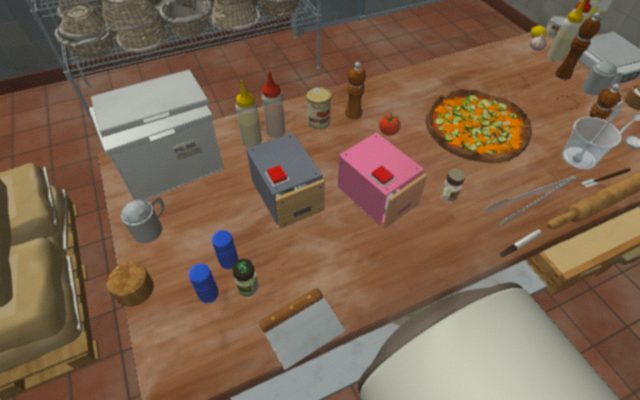

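View pics/t0.png

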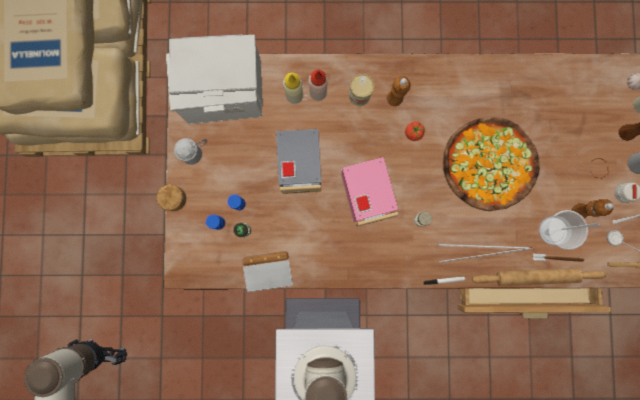

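```bash
python3 - <<'E'
import cv2
for n in ('s0','t0'):
    im=cv2.imread(f'pics/{n}.png'); 
    c=im[0:300,200:600] if n=='s0' else im[60:260,180:460]
    cv2.imwrite(f'pics/{n}_c.png',cv2.resize(c,None,fx=2 if n=='s0' else 2.85,fy=2 if n=='s0' else 2.85,interpolation=cv2.INTER_CUBIC))
E
```

```text
(no output)
```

View crops.

View pics/s0_c.png

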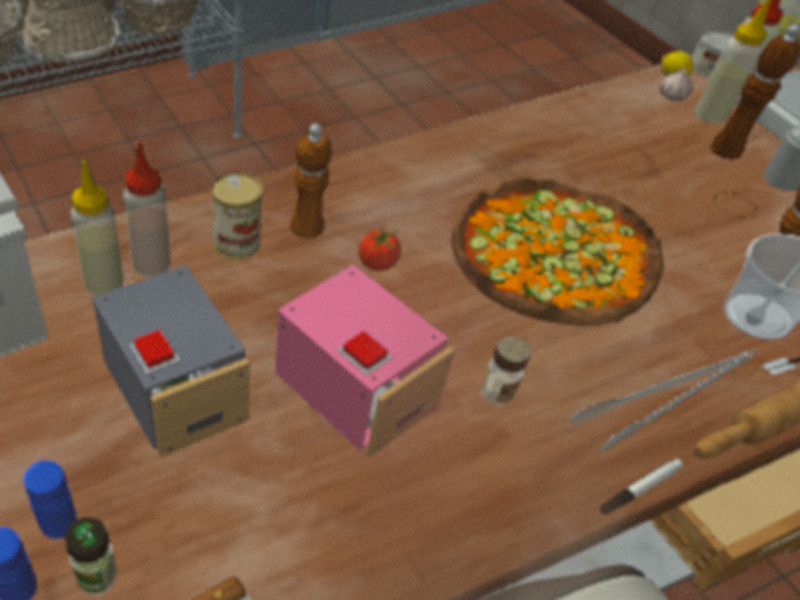

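View pics/t0_c.png

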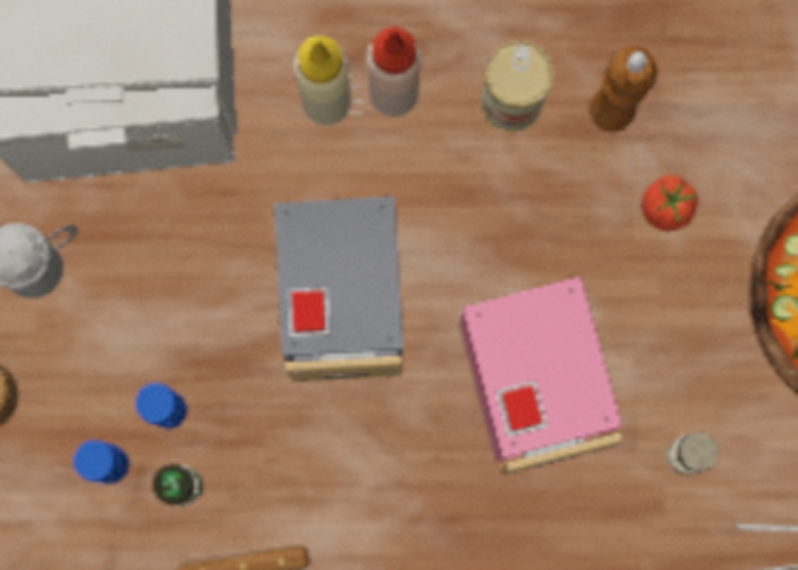

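```bash
python3 - <<'E'
from h import *
print('button',px('top','t0',288,170),px('side','s0',277,173),tri(('top',288.1,169.5),('side',277,173.5)))
print('jar top',px('top','t0',241,230,1),px('side','s0',244,264,1),tri(('top',241.2,229.8),('side',244.5,264)))
# clouds
def cloud(n,f,st=1):
    p=arm.camera_params(n);K=np.array(p['K']);T=np.linalg.inv(np.array(p['world_to_cam']))
    d=np.load('pics/'+f+'.npy');v,u=np.mgrid[0:400,0:640];
    c=np.stack([(u-K[0,2])/K[0,0]*d,-(v-K[1,2])/K[1,1]*d,-d,np.ones_like(d)],-1)
    return (c@T.T)[...,:3],d>0
im=cv2.imread('pics/t0.png')
P,ok=cloud('top','t0')
# roof points grey region
m=ok&(abs(P[...,2]-132)<8); m[:, :270]=0; m[:,325:]=0; m[:120]=0; m[200:]=0
q=P[m];print('roof',len(q),np.median(q,0)); r=cv2.minAreaRect(q[:,:2].astype(np.float32));print(r,cv2.boxPoints(r))
for n,f in(('top','t0'),('side','s0')):
    P,ok=cloud(n,f)
    for nm,(x,y) in {'new':(520,170),'other':(545,-180)}.items():
        m=ok&(P[...,2]>85)&(P[...,2]<115)&(np.hypot(P[...,0]-x,P[...,1]-y)<60)
        q=P[m]
        if len(q):print(nm,n,len(q),q.min(0),q.max(0),np.median(q,0))
# front panel from side
P,ok=cloud('side','s0')
for uv in [(285,205),(300,200),(315,195),(290,215),(300,208),(315,205),(282,203),(318,190),(278,200),(322,180)]:
    print(uv,P[uv[1],uv[0]].round(1))
print([atz('side',276.5,202.5,126),atz('side',323.5,181,126),atz('top',180+287/2.85,60+365/2.85,126),atz('top',180+401/2.85,60+365/2.85,126)])
E
```

```text
button [653.4 109.5 146.6] [655.3 111.2 145.8] (array([655.9, 110.3, 142.9]), np.float64(1.8))
jar top [471.7 257.6 104.8] [477.3 257.2 106.3] (array([472.2, 256.1, 113.8]), np.float64(1.1))
roof 2149 [699.59635692  76.24323308 132.22591832]
((690.3302612304688, 79.67840576171875), (185.91941833496094, 131.9786834716797), 3.2025952339172363) [[593.82916  140.37134 ]
 [601.20233    8.598766]
 [786.83136   18.985474]
 [779.4582   150.75804 ]]
other top 5 [ 501.6450394  -222.63780323   88.46309366] [ 532.69120368 -166.08751924  114.95744876] [ 513.30938651 -214.50412586  104.085792  ]
other side 162 [ 494.06056608 -226.82711578   85.09891494] [ 546.7635148  -148.21623756  114.98503994] [ 505.17454055 -190.78494831  101.35034375]
(285, 205) [593.2 118.4  98.5]
(300, 200) [593.1  79.8  97.5]
(315, 195) [596.4  38.7  91.9]
(290, 215) [595.1 107.3  49.2]
(300, 208) [594.7  80.2  63.6]
(315, 205) [597.5  38.3  49.7]
(282, 203) [590.4 126.1 113.7]
(318, 190) [597.9  30.  105.1]
(278, 200) [593.7 133.9 125.4]
(322, 180) [607.   15.4 125.7]
[array([587.9, 139.8, 126. ]), array([602.4,  13.5, 126. ]), array([600.1, 133.1, 126. ]), array([599.8,   9.5, 126. ])]
```

```bash
python3 - <<'E'
from h import *
a=cv2.imread('pics/t0.png')[180:260,190:270];b=cv2.imread('pics/s0.png')[220:310,180:270]
cv2.imwrite('pics/jar_c.png',np.hstack([cv2.resize(a,(400,400),interpolation=cv2.INTER_CUBIC),cv2.resize(b,(400,400),interpolation=cv2.INTER_CUBIC)]))
a=cv2.imread('pics/t0.png')[110:200,260:350];b=cv2.imread('pics/s0.png')[130:225,240:335]
cv2.imwrite('pics/cad_c.png',np.hstack([cv2.resize(a,(400,400),interpolation=cv2.INTER_CUBIC),cv2.resize(b,(400,400),interpolation=cv2.INTER_CUBIC)]))
E
```

```text
(no output)
```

View pics/jar_c.png

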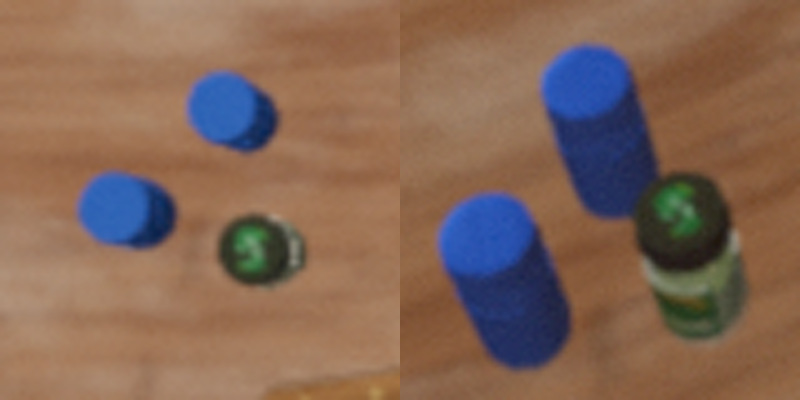

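View pics/cad_c.png

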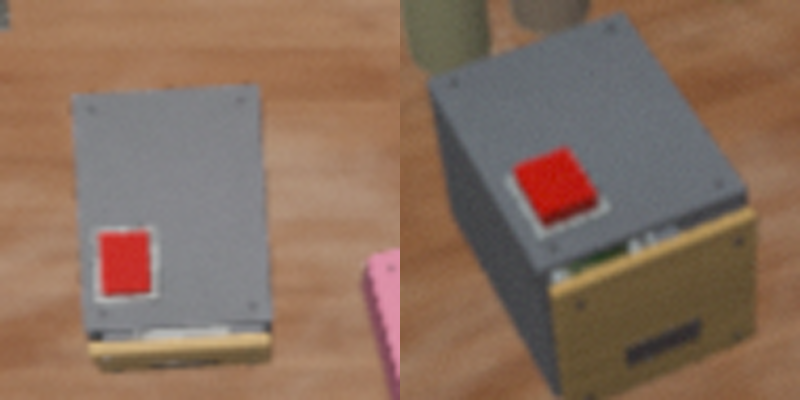

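```bash
python3 - <<'E'
from h import *
T=lambda u,v,s,o:(o[0]+(u+.5)/s-.5,o[1]+(v+.5)/s-.5)
s=400/90
print('jar',atz('top',*T(252,248,5,(190,180)),105),atz('side',*T(278,207,s,(180,220)),105),tri(('top',*T(252,248,5,(190,180))),('side',*T(278,207,s,(180,220)))))
for n,t,q in(('b1',(222,107),(187,83)),('b2',(114,208),(87,238))):
    print(n,tri(('top',*T(*t,5,(190,180))),('side',*T(*q,s,(180,220)))))
for t in((73,95),(260,86),(270,322),(85,333)): print('roof',atz('top',*T(*t,s,(260,110)),132))
s2=400/95
for t in((156,293),(354,212)): print('panel side',atz('side',*T(*t,s2,(240,130)),126))
for t in((88,357),(271,347)): print('panel top',atz('top',*T(*t,s,(260,110)),126))
for t in((38,80),(222,14),(346,194),(146,268)): print('roof side',atz('side',*T(*t,s2,(240,130)),132))
print('btn',atz('top',*T(126,264,s,(260,110)),146),atz('side',*T(154,184,s2,(240,130)),146))
E
```

```text
jar [474.1 260.7 105. ] [474.7 262.3 105. ] (array([474.4, 261.5, 104.8]), np.float64(1.7))
b1 (array([562.7, 281.3, 101. ]), np.float64(0.6))
b2 (array([499.7, 348.6,  98.8]), np.float64(1.0))
roof [778.1 147.9 132. ]
roof [784.2  17.  132. ]
roof [617.8  10.5 132. ]
roof [610.4 138.8 132. ]
panel side [596.7 136.  126. ]
panel side [605.2  11.7 126. ]
panel top [594.3 137.1 126. ]
panel top [601.    9.8 126. ]
roof side [774.  143.6 132. ]
roof side [782.2  20.4 132. ]
roof side [614.7  12.4 132. ]
roof side [610.8 136.1 132. ]
btn [656.5 109.7 146. ] [655.  113.4 146. ]
```

drive_tool:
  steps:
    - [0,0,0,-8.25,0]
    - [0,0,0,-8.25,0]
    - [0.03,0.033,0,0,0]
    - [0.03,0.033,0,0,0]
    - [0.03,0.033,0,0,0]
    - [0.03,0.033,0,0,0]
    - [0.03,0.033,0,0,0]
    - [0.03,0.033,0,0,0]
    - [0.03,0.033,0,0,0]
    - [0.03,0.033,0,0,0]
    - [0.03,0.033,0,0,0]
    - [0.03,0.033,0,0,0]
    - [0.03,0.033,0,0,0]
    - [0.03,0.033,0,0,0]
    - [0.03,0.033,0,0,0]
    - [0.03,0.033,0,0,0]
    - [0,0,0,0,0]
    - [0,0,0,0,0]

```text
clock: 1.9
position: [589.1, 168.9, 230.2]
ee_rot: [1.0, 0.026, -0.001, 0.0]
contact_force: [-0.2, 0.6, -0.6]
gripper_width: 0.0
```

drive_tool:
  steps:
    - [0.021,0.0205,0,0,0]
    - [0.021,0.0205,0,0,0]
    - [0.021,0.0205,0,0,0]
    - [0,0,0.03,0,0]
    - [0,0,0.03,0,0]
    - [0,0,0.014,0,0]
    - [0,0,0,0,0]
    - [0,0,0,0,0]

```text
clock: 2.7
position: [655.7, 113.0, 158.5]
ee_rot: [1.0, 0.028, 0.001, 0.0]
contact_force: [-0.4, -0.1, 1.8]
gripper_width: -0.1
```

```bash
python3 - <<'E'
from h import *
snap('side','s1'); im=cv2.imread('pics/s1.png')[60:260,180:380]
cv2.imwrite('pics/s1c.png',cv2.resize(im,None,fx=3,fy=3,interpolation=cv2.INTER_CUBIC))
E
```

```text
(no output)
```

View pics/s1c.png

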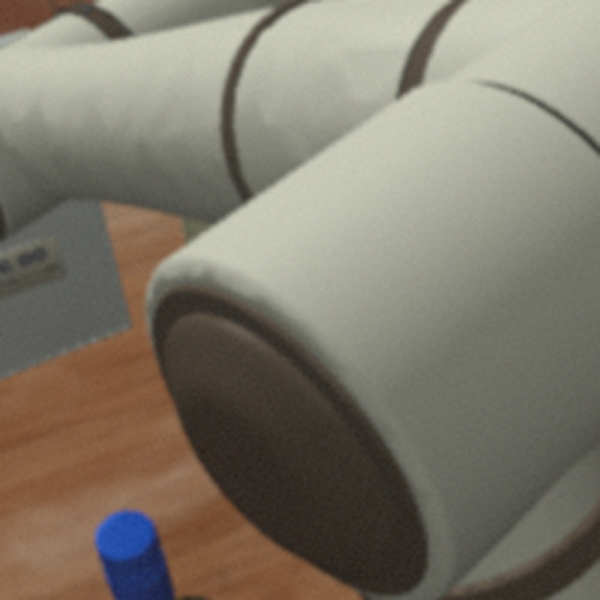

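drive_tool:
  steps:
    - [0,0.002,0.005,0,0]
    - [0,0,0.005,0,0]
    - [0,0,0.004,0,0]
    - [0,0,0.003,0,0]
    - [0,0,0.003,0,0]
    - [0,0,0.003,0,0]
    - [0,0,0,0,0]

```text
clock: 3.45
position: [655.7, 110.1, 134.3]
ee_rot: [1.0, 0.028, 0.0, 0.0]
contact_force: [-0.4, 0.0, 3.3]
gripper_width: -0.2
```

drive_tool:
  steps:
    - [0,0,-0.03,0,0]
    - [0,0,-0.04,0,0.06]
    - [0,0.04,-0.02,0,0.06]
    - [-0.01,0.048,0,0,0.06]
    - [-0.01,0.048,0,0,0.06]
    - [-0.01,0.048,0,0,0.06]
    - [-0.01,0.048,0,0,0.06]
    - [-0.01,0.048,0,0,0.06]
    - [0,0,0,0,0.06]
    - [0,0,0,0,0.06]

```text
clock: 4.45
position: [620.2, -173.7, 223.3]
ee_rot: [1.0, 0.026, -0.001, -0.0]
contact_force: [0.3, 1.0, -0.2]
gripper_width: 59.9
```

```bash
python3 - <<'E'
from h import *
a,_=snap('side','s2');b,_=snap('top','t2')
cv2.imwrite('pics/c2.png',np.hstack([cv2.resize(a[100:300,200:400],(400,400),interpolation=cv2.INTER_CUBIC),cv2.resize(b[110:230,250:370],(400,400),interpolation=cv2.INTER_CUBIC)]))
E
```

```text
(no output)
```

View pics/c2.png

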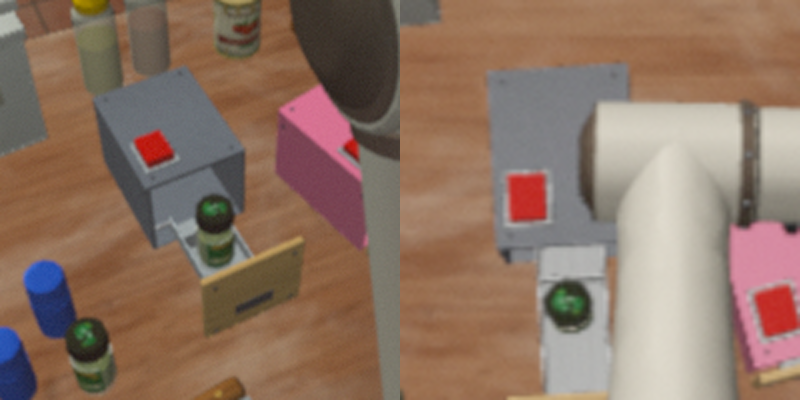

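```bash
python3 - <<'E'
from h import *
s=400/120
t=(250+(168+.5)/s-.5,110+(303.5)/s-.5);
im=cv2.imread('pics/s2.png')
cv2.imwrite('pics/s2z.png',cv2.resize(im[180:280,285:365],None,fx=7,fy=6,interpolation=cv2.INTER_CUBIC)[:600])
cv2.imwrite('pics/t2z.png',cv2.resize(cv2.imread('pics/t2.png')[180:240,280:340],None,fx=10,fy=10,interpolation=cv2.INTER_CUBIC))
print(atz('top',*t,117),atz('side',306.8,203.5,117),tri(('top',*t),('side',306.8,203.5)))
print(px('top','t2',300,200,1),px('side','s2',307,203,1))
for q in((203,288),(302,240)): print(atz('side',200+q[0]/2,100+q[1]/2,126))
E
```

```text
[562.   73.6 117. ] [562.8  74.8 117. ] (array([562.3,  74.2, 117.2]), np.float64(1.4))
[563.6  73.7 118.6] [563.7  73.9 117.4]
[461.  131.3 126. ]
[473.    5.8 126. ]
```

View pics/s2z.png

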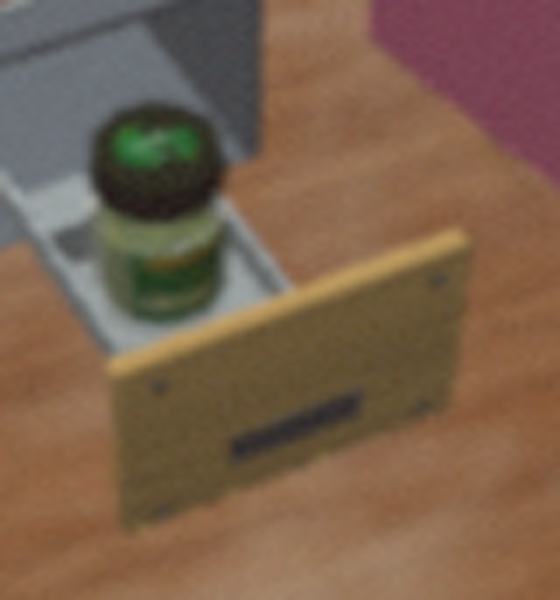

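View pics/t2z.png

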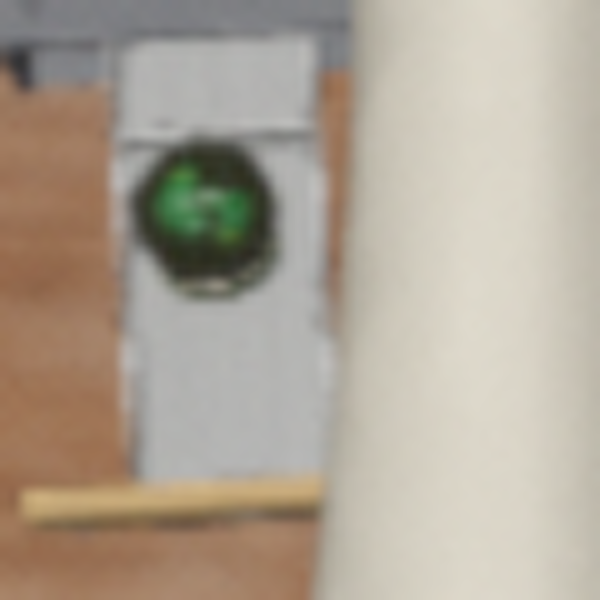

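drive_tool:
  steps:
    - [-0.0073,-0.0418,0,0,0.068]
    - [-0.0073,-0.0418,0,0,0.068]
    - [-0.0073,-0.0418,0,0,0.068]
    - [-0.0073,-0.0418,0,0,0.068]
    - [-0.0073,-0.0418,0,0,0.068]
    - [-0.0073,-0.0418,0,0,0.068]
    - [0,0,0.03,0,0.068]
    - [0,0,0.03,0,0.068]
    - [0,0,0,0,0.068]

```text
clock: 5.45
position: [560.1, 77.0, 160.2]
ee_rot: [1.0, 0.029, -0.005, 0.001]
contact_force: [-0.4, 0.7, -0.4]
gripper_width: 68.3
```

drive_tool:
  steps:
    - [0.002,0.003,0,0,0.068]
    - [0,0,0.02,0,0.068]
    - [0,0,0.02,0,0.068]
    - [0,0,0.02,0,0.068]
    - [0,0,0.02,0,0.068]
    - [0,0,0.014,0,0.068]
    - [0,0,0,0,0.068]
    - [0,0,0,0,0.068]

```text
clock: 6.25
position: [567.0, 73.1, 71.9]
ee_rot: [1.0, 0.028, 0.001, -0.0]
contact_force: [0.6, 0.8, 0.4]
gripper_width: 68.3
```

drive_tool:
  steps:
    - [-0.004,-0.001,0.006,0,0.068]
    - [0,0,0,0,0.068]
    - [0,0,0,0,0.055]
    - [0,0,0,0,0.048]
    - [0,0,0,0,0.04]
    - [0,0,0,0,0.04]
    - [0,0,0,0,0.04]
    - [0,0,0,0,0.04]

```text
clock: 7.05
position: [562.1, 74.1, 64.9]
ee_rot: [1.0, 0.028, 0.001, -0.0]
contact_force: [-0.2, 2.2, 4.5]
gripper_width: 43.7
```

drive_tool:
  steps:
    - [0,0,-0.004,0,0.04]
    - [-0.01,0,0,0,0.04]
    - [-0.01,0,0,0,0.04]
    - [-0.01,0,0,0,0.04]
    - [-0.01,0,0,0,0.04]
    - [-0.01,0,0,0,0.04]
    - [-0.008,0,0,0,0.04]
    - [0,0,0,0,0.04]
    - [0,0,0,0,0.04]

```text
clock: 7.95
position: [503.8, 70.6, 68.6]
ee_rot: [1.0, 0.028, 0.0, -0.0]
contact_force: [-0.5, 0.0, -1.0]
gripper_width: 43.5
```

Lower, release, go up.

drive_tool:
  steps:
    - [0,0,0.002,0,0.04]
    - [0,0,0.002,0,0.04]
    - [0,0,0,0,0.04]
    - [0,0,0,0,0.048]
    - [0,0,0,0,0.058]
    - [0,0,0,0,0.068]
    - [0,0,0,0,0.068]
    - [0,0,-0.02,0,0.068]
    - [0,0,-0.03,0,0.068]
    - [0,0,-0.04,0,0.068]
    - [0,0,-0.04,0,0.068]
    - [0,0,0,0,0.068]

```text
clock: 9.15
position: [507.0, 71.5, 200.3]
ee_rot: [1.0, 0.028, 0.006, -0.002]
contact_force: [0.8, -0.1, -0.7]
gripper_width: 67.7
```

drive_tool:
  steps:
    - [-0.0044,-0.0383,0,0,0.068]
    - [-0.0044,-0.0383,0,0,0.068]
    - [-0.0044,-0.0383,0,0,0.068]
    - [-0.0044,-0.0383,0,0,0.068]
    - [-0.0044,-0.0383,0,0,0.068]
    - [0,0,0,0,0.068]
    - [0,0,0,0,0.068]
    - [0,0,0,0,0.068]

```text
clock: 9.95
position: [470.8, 259.7, 193.9]
ee_rot: [1.0, 0.027, -0.0, 0.0]
contact_force: [-0.5, 0.7, -0.5]
gripper_width: 68.1
```

```bash
python3 - <<'E'
from h import *
a,_=snap('side','s3');b,_=snap('top','t3')
cv2.imwrite('pics/c3.png',np.hstack([cv2.resize(a[100:300,200:400],(400,400),interpolation=cv2.INTER_CUBIC),cv2.resize(b[110:230,250:370],(400,400),interpolation=cv2.INTER_CUBIC)]))
E
```

```text
(no output)
```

View pics/c3.png

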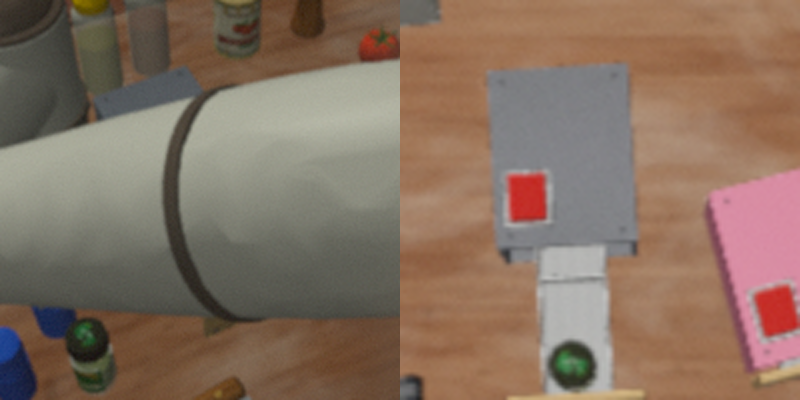

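```bash
python3 - <<'E'
from h import *
s=400/120
print(atz('top',250+172.5/s-.5,110+364.5/s-.5,117))
for q in((108,397),(246,393)): print(atz('top',250+q[0]/s,110+q[1]/s,126))
E
```

```text
[505.2  69.9 117. ]
[473.4 127.4 126. ]
[4.767e+02 3.000e-01 1.260e+02]
```

drive_tool:
  steps:
    - [0.0035,-0.0015,0.02,0,0.068]
    - [0,0,0.03,0,0.068]
    - [0,0,0.02,0,0.068]
    - [0,0,0.0,0,0.068]
    - [0,0,0,0,0.068]

```text
clock: 10.55
position: [475.0, 261.6, 124.8]
ee_rot: [1.0, 0.027, 0.0, 0.0]
contact_force: [0.1, 0.0, 0.2]
gripper_width: 68.0
```

drive_tool:
  steps:
    - [0,0,0.02,0,0.068]
    - [0,0,0.02,0,0.068]
    - [0,0,0.02,0,0.068]
    - [0,0,0.008,0,0.068]
    - [0,0,0,0,0.068]
    - [0,0,0,0,0.068]
    - [0,0,0,0,0.055]
    - [0,0,0,0,0.048]
    - [0,0,0,0,0.04]
    - [0,0,0,0,0.04]
    - [0,0,0,0,0.04]
    - [0,0,0,0,0.04]

```text
clock: 11.75
position: [475.2, 262.9, 57.4]
ee_rot: [1.0, 0.028, 0.001, -0.001]
contact_force: [0.2, -0.2, 6.7]
gripper_width: 43.4
```

drive_tool:
  steps:
    - [0,0,-0.01,0,0.04]
    - [0,0,-0.02,0,0.04]
    - [0,0,-0.03,0,0.04]
    - [0,0,-0.04,0,0.04]
    - [0,0,-0.04,0,0.04]
    - [0,0,0,0,0.04]
    - [0.0096,0.0242,0,0,0.04]
    - [0.0096,0.0242,0,0,0.04]
    - [0.0096,0.0242,0,0,0.04]
    - [0.0096,0.0242,0,0,0.04]
    - [0.0096,0.0242,0,0,0.04]
    - [0.0096,0.0242,0,0,0.04]
    - [0.0096,0.0242,0,0,0.04]
    - [0.0096,0.0242,0,0,0.04]
    - [0,0,0,0,0.04]
    - [0,0,0,0,0.04]

```text
clock: 13.35
position: [561.2, 72.4, 195.5]
ee_rot: [1.0, 0.027, -0.001, 0.0]
contact_force: [1.1, 0.2, -1.1]
gripper_width: 43.5
```

```bash
python3 - <<'E'
from h import *
a,_=snap('side','s4');b,_=snap('top','t4')
cv2.imwrite('pics/c4.png',np.hstack([cv2.resize(a[100:300,200:400],(400,400),interpolation=cv2.INTER_CUBIC),cv2.resize(b[110:230,250:370],(400,400),interpolation=cv2.INTER_CUBIC)]))
E
```

```text
(no output)
```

View pics/c4.png

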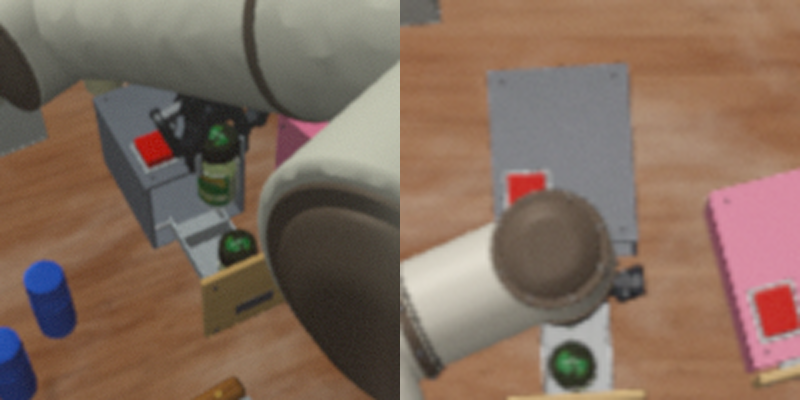

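drive_tool:
  steps:
    - [0.001,-0.0015,0.015,0,0.04]
    - [0,0,0.02,0,0.04]
    - [0,0,0.02,0,0.04]
    - [0,0,0.02,0,0.04]
    - [0,0,0.02,0,0.04]
    - [0,0,0.015,0,0.04]
    - [0,0,0.006,0,0.04]
    - [0,0,0,0,0.04]
    - [0,0,0,0,0.04]
    - [0,0,0,0,0.04]

```text
clock: 14.45
position: [563.4, 75.1, 81.4]
ee_rot: [1.0, 0.028, 0.001, -0.0]
contact_force: [0.9, 0.4, -0.8]
gripper_width: 43.3
```

drive_tool:
  steps:
    - [-0.001,0.001,0.004,0,0.04]
    - [0,0,0.004,0,0.04]
    - [0,0,0.002,0,0.04]
    - [0,0,0.0015,0,0.04]
    - [0,0,0,0,0.04]
    - [0,0,0,0,0.04]

```text
clock: 15.05
position: [561.7, 73.4, 69.4]
ee_rot: [1.0, 0.028, -0.0, 0.0]
contact_force: [-2.1, 0.3, 4.4]
gripper_width: 43.1
```

drive_tool:
  steps:
    - [0,0,0,0,0.048]
    - [0,0,0,0,0.058]
    - [0,0,0,0,0.068]
    - [0,0,0,0,0.068]
    - [0,0,0,0,0.068]
    - [0,0,-0.015,0,0.068]
    - [0,0,-0.03,0,0.068]
    - [0,0,-0.04,0,0.068]
    - [0,0,-0.04,0,0.068]
    - [0,0.02,-0.02,0,0.068]
    - [0,0.045,0,0,0.068]
    - [0,0.045,0,0,0]
    - [0,0.045,0,0,0]
    - [0,0.045,0,0,0]
    - [0,0.045,0,0,0]
    - [0,0,0,0,0]
    - [0,0,0,0,0]

```text
clock: 16.75
position: [574.9, -172.1, 213.3]
ee_rot: [1.0, 0.026, -0.0, -0.0]
contact_force: [-0.1, -0.1, 0.9]
gripper_width: 0.2
```

```bash
python3 - <<'E'
from h import *
a,_=snap('side','s5');b,_=snap('top','t5')
cv2.imwrite('pics/c5.png',np.hstack([cv2.resize(a[100:300,200:400],(400,400),interpolation=cv2.INTER_CUBIC),cv2.resize(b[110:230,250:370],(400,400),interpolation=cv2.INTER_CUBIC)]))
E
```

```text
(no output)
```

View pics/c5.png

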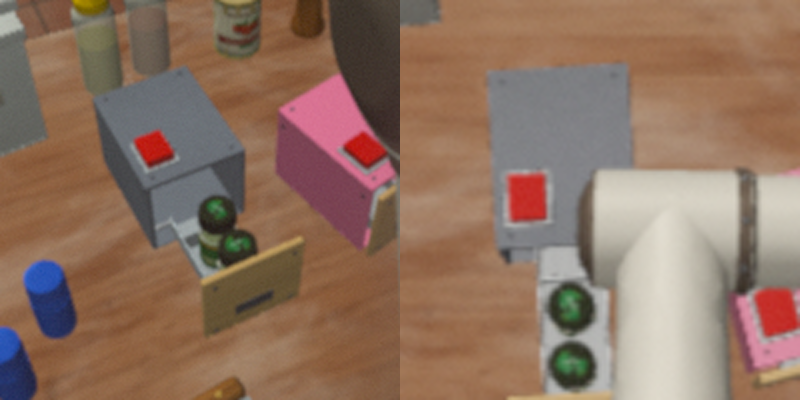

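```bash
python3 - <<'E'
from h import *
s=400/120
for t,q in(((170,306),(216,213)),((172,364),(238,244))):
    a=('top',250+t[0]/s-.3,110+t[1]/s-.3);b=('side',200+q[0]/2-.2,100+q[1]/2-.2)
    print(tri(a,b),atz(*a,117),atz(*b,117))
E
```

```text
(array([560.2,  72.6, 108. ]), np.float64(1.6)) [559.   71.6 117. ] [554.4  75.9 117. ]
(array([505.3,  70. , 114.9]), np.float64(0.5)) [505.   69.7 117. ] [504.   70.9 117. ]
```

drive_tool:
  steps:
    - [-0.0187,-0.0352,0,0,0]
    - [-0.0187,-0.0352,0,0,0]
    - [-0.0187,-0.0352,0,0,0]
    - [-0.0187,-0.0352,0,0,0]
    - [-0.0187,-0.0352,0,0,0]
    - [-0.0187,-0.0352,0,0,0]
    - [-0.0187,-0.0352,0,0,0]
    - [0,0,0,0,0]
    - [0,0,0.02,0,0]
    - [0,0,0.02,0,0]
    - [0,0,0,0,0]
    - [0,0,0,0,0]

```text
clock: 18.05
position: [431.2, 68.0, 174.2]
ee_rot: [1.0, 0.028, 0.0, 0.0]
contact_force: [-0.1, -0.0, 0.1]
gripper_width: -0.3
```

drive_tool:
  steps:
    - [0,0,0.03,0,0]
    - [0,0,0.03,0,0]
    - [0,0,0.03,0,0]
    - [0,0,0,0,0]
    - [0,0,0,0,0]
    - [0.008,0,0,0,0]
    - [0.005,0,0,0,0]
    - [0.005,0,0,0,0]
    - [0.003,0,0,0,0]
    - [0.003,0,0,0,0]
    - [0,0,0,0,0]

```text
clock: 19.15
position: [454.7, 68.8, 83.6]
ee_rot: [1.0, 0.027, -0.001, 0.0]
contact_force: [-0.5, -0.1, -1.0]
gripper_width: 0.2
```

drive_tool:
  steps:
    - [0.002,0,0,0,0]
    - [0.002,0,0,0,0]
    - [0.003,0,0,0,0]
    - [0.003,0,0,0,0]
    - [0.004,0,0,0,0]
    - [0.004,0,0,0,0]
    - [0.004,0,0,0,0]
    - [0.004,0,0,0,0]
    - [0.004,0,0,0,0]
    - [0.004,0,0,0,0]
    - [0.004,0,0,0,0]
    - [0.004,0,0,0,0]
    - [0.004,0,0,0,0]
    - [0.004,0,0,0,0]
    - [0.004,0,0,0,0]
    - [0.004,0,0,0,0]
    - [0.004,0,0,0,0]
    - [0.004,0,0,0,0]
    - [0.004,0,0,0,0]
    - [0.004,0,0,0,0]

```text
clock: 21.15
position: [529.1, 73.1, 83.8]
ee_rot: [1.0, 0.028, -0.0, 0.0]
contact_force: [-5.4, -2.5, -0.7]
gripper_width: -0.0
```

drive_tool:
  steps:
    - [0.004,0,0,0,0]
    - [0.004,0,0,0,0]
    - [0.004,0,0,0,0]
    - [0.004,0,0,0,0]
    - [0.004,0,0,0,0]
    - [0.004,0,0,0,0]
    - [0.004,0,0,0,0]
    - [0.004,0,0,0,0]
    - [0.003,0,0,0,0]
    - [0.002,0,0,0,0]
    - [0.002,0,0,0,0]
    - [0.002,0,0,0,0]
    - [0.002,0,0,0,0]
    - [0.002,0,0,0,0]
    - [0.002,0,0,0,0]
    - [0.002,0,0,0,0]
    - [0,0,0,0,0]

```text
clock: 22.85
position: [576.6, 75.9, 83.6]
ee_rot: [1.0, 0.028, -0.001, 0.0]
contact_force: [-8.7, -0.1, 0.5]
gripper_width: -0.3
```

drive_tool:
  steps:
    - [0.002,0,0,0,0]
    - [0.002,0,0,0,0]
    - [0.002,0,0,0,0]
    - [0.002,0,0,0,0]
    - [0.002,0,0,0,0]
    - [0.001,0,0,0,0]
    - [0.001,0,0,0,0]
    - [0.001,0,0,0,0]
    - [0,0,0,0,0]

```text
clock: 23.75
position: [590.8, 76.7, 84.3]
ee_rot: [1.0, 0.028, 0.0, -0.0]
contact_force: [-5.1, 1.2, 1.7]
gripper_width: -0.3
```

drive_tool:
  steps:
    - [0.001,0,0,0,0]
    - [0.001,0,0,0,0]
    - [0.001,0,0,0,0]
    - [0.001,0,0,0,0]
    - [0,0,0,0,0]

```text
clock: 24.25
position: [590.7, 76.6, 84.3]
ee_rot: [1.0, 0.027, -0.004, 0.001]
contact_force: [-15.8, 2.4, 10.1]
gripper_width: -0.0
```

drive_tool:
  steps:
    - [0.001,0,0,0,0]
    - [0.001,0,0,0,0]
    - [0,0,0,0,0]

```text
clock: 24.55
position: [590.6, 75.3, 84.0]
ee_rot: [1.0, 0.027, -0.007, 0.002]
contact_force: [-20.9, -0.2, 11.4]
gripper_width: -0.2
```

Hard stop. Back off gently, then lift and move aside to look.

drive_tool:
  steps:
    - [-0.003,0,0,0,0]
    - [-0.003,0,0,0,0]
    - [-0.004,0,0,0,0]
    - [-0.004,0,0,0,0]
    - [-0.005,0,0,0,0]
    - [-0.01,0,0,0,0]
    - [-0.03,0,0,0,0]
    - [-0.04,0,0,0,0]
    - [-0.04,0,-0.03,0,0]
    - [-0.02,0.02,-0.04,0,0]
    - [0,0.03,-0.04,0,0]
    - [0,0.045,0,0,0]
    - [0,0.045,0,0,0]
    - [0,0.045,0,0,0]
    - [0,0.045,0,0,0]
    - [0,0,0,0,0]
    - [0,0,0,0,0]

```text
clock: 26.25
position: [450.4, -162.4, 193.7]
ee_rot: [1.0, 0.026, 0.0, -0.0]
contact_force: [-0.5, 0.2, 0.3]
gripper_width: -0.1
```

```bash
python3 - <<'E'
from h import *
a,_=snap('side','s6');b,_=snap('top','t6')
cv2.imwrite('pics/c6.png',np.hstack([cv2.resize(a[90:240,220:370],(400,400),interpolation=cv2.INTER_CUBIC),cv2.resize(b[110:230,250:370],(400,400),interpolation=cv2.INTER_CUBIC)]))
print(px('side','s6',285,205),px('side','s6',300,200),px('top','t6',288,170),px('side','s6',277,173))
E
```

```text
[593.6 118.3  97.9] [595.3  78.9  94.4] [653.5 109.6 145.9] [654.3 111.5 147. ]
```

View pics/c6.png

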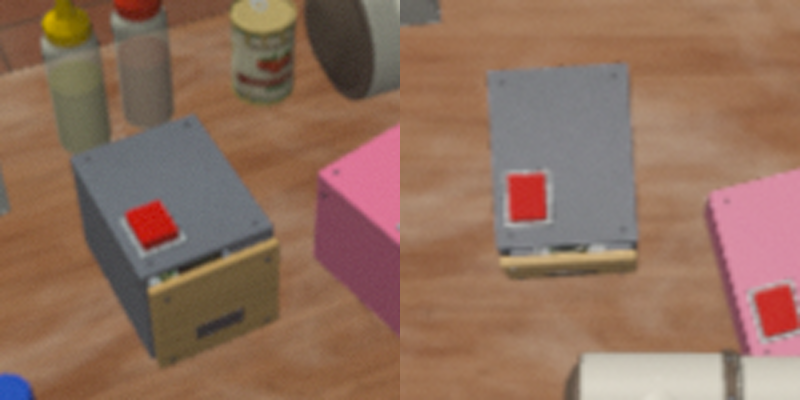

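View pics/s6.png

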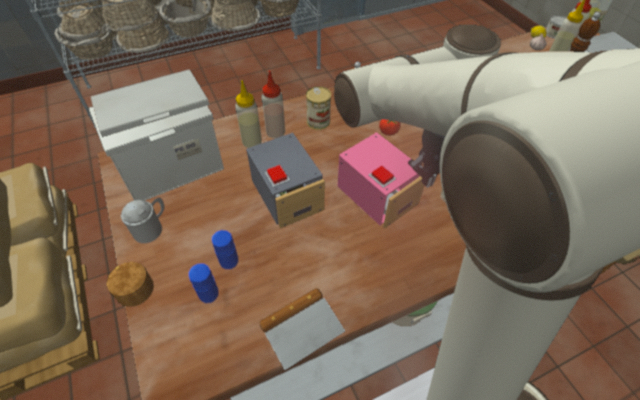

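```bash
python3 - <<'E'
import cv2,numpy as np
a=cv2.imread('pics/s6.png')[270:350,370:470];b=cv2.imread('pics/t6.png')[130:330,260:500]
cv2.imwrite('pics/c7.png',np.hstack([cv2.resize(a,(400,400),interpolation=cv2.INTER_CUBIC),cv2.resize(b,(400,400))]))
E
```

View pics/c7.png

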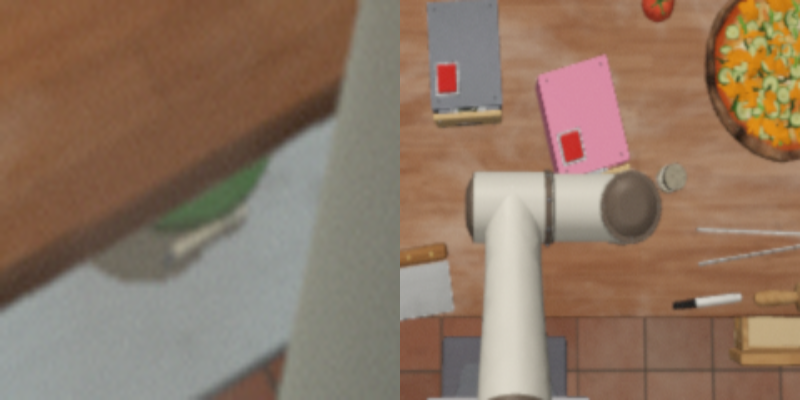

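```bash
python3 - <<'E'
import cv2,numpy as np
a=cv2.imread('pics/s6.png')[170:220,270:330];b=cv2.imread('pics/t6.png')[175:200,275:325]
cv2.imwrite('pics/c8.png',np.vstack([cv2.resize(a,(480,400),interpolation=cv2.INTER_CUBIC)[:380],cv2.resize(b,(480,200),interpolation=cv2.INTER_CUBIC)]))
c=[cv2.resize(cv2.imread(f'pics/{n}.png')[270:350,370:470],(260,208)) for n in('s2','s3','s5')]
cv2.imwrite('pics/c9.png',np.hstack(c))
E
```

```text
(no output)
```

View pics/c8.png

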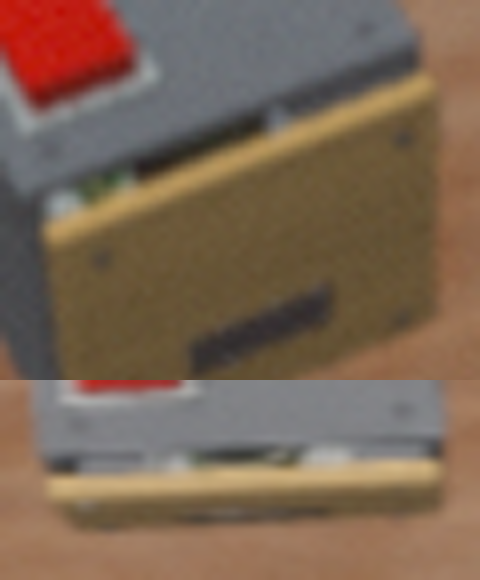

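View pics/c9.png

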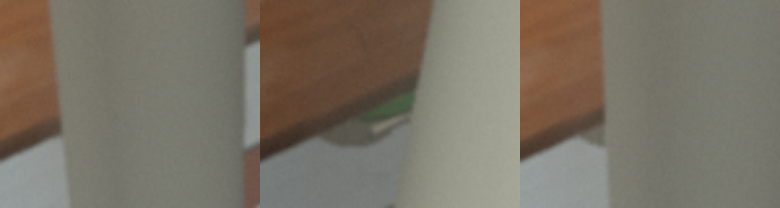

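```bash
python3 -c "
from bench import arm
s=arm.read_state();print(s['clock'],s['contact_force']);print(arm.job_done())"
```

```text
26.35 [ 0.37690499  0.16839381 -0.05575678]
the job is handed in; nothing more can be done
None
```

The caddy is restocked and shut, and I handed the job in at about 26 s of the 72 s allowed.

- **Release:** I pressed the red button fully and the tray popped out, as the cameras showed.
- **Older jar:** I drew it forward to about 38 mm behind the panel's outer face.
- **New jar:** I stood the green-labelled jar behind it at about 93 mm. Both jars looked upright in the pictures taken before shutting.
- **Shutting:** I pushed the tray home at 40 mm/s or less, slowing at the latch, and on to the hard stop at about 21 N. I then backed off.

**Last checks:** after I backed off, the panel read within about 2 mm of its closed position in the depth picture. The button top was up at 146 to 147 mm. The other spice jar looked undisturbed in the top view, though I did not re-measure it. The robot was clear of everything, with no contact force.

**Not confirmed or disagreeing:**
- **Jars after shutting:** only the front jar's cap shows through the gap above the panel, and I could not see the rear jar once the tray was closed.
- **New jar's height:** the two-view measurement of its top gave 108 mm, where 117 mm was expected. I put this down to reading the pixel roughly, because its place in the tray and its upright look agreed otherwise.
- **Green object by the cart:** something green is visible near the bench edge. It was already there before I touched the new jar, so I took it as part of the scene.

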